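# Return levelling packers to the stepped thickness rack

### The arm

A 6-joint arm with a two-finger parallel gripper is mounted at the origin on the work surface. World frame = base frame: x ahead of the robot, y to its left, z up, the work surface at z = 0. Lengths are in mm, angles in degrees, forces in N, time in s.
With the tool pointing down it reaches from about 300 to 850 mm from the base axis. Payload 4.2 kg.
Tool frame: the origin (TCP) lies at the very end of the fingers, on their centre line; the grasp point (between the pads) lies 19 mm behind it; z points along the fingers, y is the line along which they close (so a half turn about z gives the same grasp; the last joint's range is limited). The gripper opens to 91 mm and grips with 3 to 60 N. Pads are 32 mm wide; open, the fingers measure 118 mm over their backs; the gripper's body (76 mm by 178 mm) begins 60 mm behind the grasp point.
Start: joints at [69.557, 18.312, 89.639, -0, 72.044, -1.146], TCP at [190.022, 542.711, 213.976] pointing down, gripper open.
Joint ranges: [-177.97, 177.97], [-48.28, 115.42], [12.27, 149.76], [-77.06, 257.06], [2.81, 150.46], [-146.56, 146.56]. Speed limits (degrees/s): [147.25, 147.25, 180, 180, 180, 180].

### API

Orientations are given as [roll, pitch, yaw] about the fixed x, y, z axes, in that order (R = Rz(yaw) Ry(pitch) Rx(roll)).
In Python, from workcell import env, eyes gives the robot as it stands.
- The arm moves only by the tool send_rows, never from a script. Its argument "targets" is text: rows parted by semicolons, each of 7 numbers parted by spaces: the shift along the tool's x, y, z in m, then the turn, a rotation vector about the tool's x, y, z in degrees, then the opening in per cent of the stroke, from 0 (shut) to 100 (fully open). A call has 1 to 12 rows; each row is the pose to reach, as a shift and turn from the pose commanded when the call began, along the tool's axes at that moment; what a row does not reach only later rows make up. A row lasts 1/12 s, in which the tool goes at most 41.7 mm and 7.16 degrees, less where a joint would pass 70% of its speed; a pose out of reach is approached as far as the arm can. A call with a gripper value outside its range is refused whole. The fingers move at their own pace and stop on an object; "grip_force" is the grip in N (left out, the last holds). Time passes only in rows, so rows that repeat a pose let the fingers close. It gives the time, the measured TCP pose, the force, the opening and the grip force at its end, in the units of the state.
- env.state(): the state, without advancing time (a new reading comes with each control period).
- eyes.grab_frame(name): name is "side" or "top"; returns a dict with "image" (480x640x3 uint8, blue, green, red), "fovy" (degrees; the focal length in pixels is half the picture's height over the tangent of half this angle, whatever the lens; pixels are square), "cx", "cy" (the principal point, pixels), "eye" and "attitude" of the camera in the world. Camera axes: x right, y up, looking along -z (the intrinsics and any distortion apply to the point x, -y, -z); pixel columns grow to the right and rows downward; lengths in mm; the calibration is good to about 2 mm. A picture is of the moment at which its call begins. There is no depth.
- env.job_done(): hands the job in; it is judged then, once.
The state is a dict: "time_s": time; "qpos": joint angles; "qvel": joint speeds; "effort": joint torques, N m; "ee_pos": TCP position; "ee_rot": TCP orientation; "force": force on the tool from outside, world axes, zero at the start; "torque": the same for the moment, N m; "gripper_width": finger opening in mm; "gripper_force": force on a finger pad.
Only numpy, scipy, OpenCV 4.12 (cv2) and the standard library are available. Lean on these libraries where they do the work, as an engineer would, in place of code of your own. Each camera call takes 0.05 s, during which the arm holds its last target. There are 200 camera calls.

### The job

Two aluminium levelling packers, one thin and one thick, lie flat on the store-room bench. Stand each on its long edge in the slot of the blue rack that stops it at its own thickness: fully home on the slot's ledges, upright, its top edge level with the packer already standing in the middle slot. The V-shaped steel cradle is there for setting a packer down to take it again by its faces; leave the middle packer in its place and the bottles and jar undisturbed.

Things in the scene. Friction and masses are not known exactly. Their poses are not given: they have to be found in the camera images.
- packer8: Thin plain aluminium plate, 110 x 64 x 8 mm, about 150 g, starting flat on the bench. Origin at its centre; x along the 110 mm, y along the 64 mm, z along the 8 mm thickness (up at the start). Symmetric: either face, edge or end is as good as the other. Belongs in slot8.
- packer20: Thick plain aluminium plate, 110 x 64 x 20 mm, about 380 g, starting flat on the bench. Origin at its centre; x along the 110 mm, y along the 64 mm, z along the 20 mm thickness (up at the start). Symmetric likewise. Belongs in slot20.
- packer14: Loose aluminium plate 14 mm thick, 110 mm long, 64 mm high, already standing fully home in the rack's middle slot; it is to stay there. Origin at its centre; x along the 110 mm, y along the 14 mm thickness, z along the 64 mm (up).
- rack: Blue plastic block fixed to the bench, 134 (x) x 184 (y) x 50 mm high; origin: centre of its underside. Three upright slots, open at the top, 118 mm long along x and closed at both ends, stand in a row along y: at y = +50 mm slot20 (widest), at 0 slot14, at -50 mm slot8 (narrowest). A packer that is home stands 38 mm out of the block, its top 88 mm above the bench.
- slot20 (a point): Centre of the widest slot at the height of its two ledges, 24 mm above the bench and 26 mm below the block's top; axes as the rack's. The slot is 22 mm wide above the ledges; the top 5 mm are bevelled, 4 mm wider each side. Below the ledges it is 15.5 mm wide and 18 mm deeper, so too thin a packer sinks on down. A packer that is home has its centre 32 mm above this point.
- slot14 (a point): The same point of the middle slot, 16 mm wide above its ledges and 9.5 mm below them. It is taken by packer14.
- slot8 (a point): The same point of the narrowest slot, 10 mm wide above its ledges and 3.5 mm below them, bevelled in the same way. A packer that is home has its centre 32 mm above this point.
- cradle: Steel V cradle fixed to the bench; origin: centre of the underside of its base plate (90 (x) x 112 (y) x 5 mm). A right-angled V trough along its y, made of two bracket pairs at y = 28 to 51 mm and y = -28 to -51 mm. Between them, 56 mm wide, nothing stands above the base plate, so a finger fits through.
- vee (a point): Middle of the V's bottom line, 52 mm above the bench; y along the trough, x across it, z up. Two faces rise from it at 45 degrees to +x and -x, each 40 mm long up the slope and 6 mm thick, ending about 80 mm above the bench. A packer laid with its long edge in the V leans at 45 degrees on either face, its upper 24 mm sticking out past the face.
- bottle_a: Amber reagent bottle, 68 mm diameter, 135 mm tall, loose; origin at the centre of its underside. Leave alone.
- bottle_b: Amber reagent bottle, 66 mm diameter, 120 mm tall, loose; origin at the centre of its underside. Leave alone.
- jar: White jar with a red cap, 64 mm diameter, 75 mm tall, loose; origin at the centre of its underside. Leave alone.
Things that resemble listed ones, but are neither listed nor needed, are in the scene too. Leave any yellow look-alike of the packer14 alone. What is shaped like the packer8 but pink is not meant.

How it is judged (in metres and radians):
At the end, for the whole second after the job is handed in: Each of the three packers stands in the slot of its own thickness: centre within 8 mm (horizontally) of the slot's centre and 29.5 to 34.5 mm above the slot's ledges (32 when home), upright within 0.14 rad and along the slot within 0.1 rad, at rest (horizontal distance between packer8 and slot8 below 0.008 m and z of packer8 in the frame of slot8 between 0.0295 and 0.0345 m and angle between the y axis of each of packer8, packer20 and the z axis of rack, either way round below 0.14 rad and angle between the x axis of each of packer8, packer20, packer14 and the x axis of rack, either way round below 0.1 rad and linear speed of each of packer8, packer20, packer14 below 0.06 m/s and horizontal distance between packer20 and slot20 below 0.008 m and z of packer20 in the frame of slot20 between 0.0295 and 0.0345 m and horizontal distance between packer14 and slot14 below 0.008 m and z of packer14 in the frame of slot14 between 0.0295 and 0.0345 m and angle between the z axis of packer14 and the z axis of rack, either way round below 0.14 rad); the robot touches nothing.
It fails at once if the bottle a is pushed more than 30 mm or tipped (distance of bottle_a from where it was at the start of the episode above 0.03 m or angle between bottle_a's own z axis and vertical above 0.35 rad).
It fails at once if the bottle b is pushed more than 30 mm or tipped (distance of bottle_b from where it was at the start of the episode above 0.03 m or angle between bottle_b's own z axis and vertical above 0.35 rad).
It fails at once if the jar is pushed more than 30 mm or tipped (distance of jar from where it was at the start of the episode above 0.03 m or angle between jar's own z axis and vertical above 0.35 rad).
It fails at once if the middle packer is taken out of its place (distance of packer14 from where it was at the start of the episode above 0.02 m).
It also fails if it takes over 72 s, if anything falls off the work surface, if the arm or the gripper's body presses on something with over 40 N, if the wrist force passes 120 N, or if a joint passes its speed limit or range.

## Working session

There is one attempt and no reset: what is moved stays moved. The work goes in short steps, Python scripts to look and compute and a tool call to move; the robot and the scene stay as the last step left them, time stands still between calls to the robot, and variables do not carry over. Pictures are saved under pics/ and viewed, at most 10 in all, crops included, and the job is handed in when it is done.

Besides the shell and the picture viewer there is one more tool, called after ">>>" as a command line: name --argument value ..., lists and objects as JSON in quotes. send_rows: Moves the arm, as the interface text tells. Its arguments: {"type":"object","properties":{"targets":{"type":"string"},"grip_force":{"type":"number"}},"required":["targets"]}

```bash
ls; mkdir -p pics
python3 - <<'E'
from workcell import env, eyes
import cv2
for n in("top","side"):
    f=eyes.grab_frame(n); cv2.imwrite(f"pics/{n}0.png",f["image"]); print({k:v for k,v in f.items() if k!="image"})
print(env.state())
E
```

```text
pics
{'fovy': 45.46448026839068, 'cx': 321.1257881794746, 'cy': 239.26718850586823, 'eye': array([ 215.97293756,   39.15423713, 1643.37013593]), 'attitude': array([ 11.32675313,  -1.03249798, -88.98883295])}
{'fovy': 46.06691079754921, 'cx': 322.87608841653395, 'cy': 238.21611773897638, 'eye': array([ -67.26810636, -751.9183535 ,  750.690956  ]), 'attitude': array([ 54.11190825,  -0.61076508, -36.08134586])}
{'time_s': 0.1, 'qpos': array([ 6.95588260e+01,  1.83478285e+01,  8.96979020e+01, -2.54241236e-04,
        7.20437831e+01, -1.14600723e+00]), 'qvel': array([ 0.11943581, -0.11823706, -0.16411822,  0.08043571,  0.01057289,
        0.01607072]), 'effort': array([-4.19064654e-04, -4.13333166e+01, -2.32508147e+01,  7.28285196e-02,
        4.21447784e-02, -5.26555414e-05]), 'ee_pos': array([189.84833855, 542.29018173, 213.21611018]), 'ee_rot': array([-1.79910499e+02, -1.54860902e-03,  1.60704911e+02]), 'force': array([0.12855595, 0.05495693, 0.43920902]), 'torque': array([-0.0132337 ,  0.01632375, -0.0184849 ]), 'gripper_force': 0.0, 'gripper_width': 91.4438756552554}
```

View pics/top0.png

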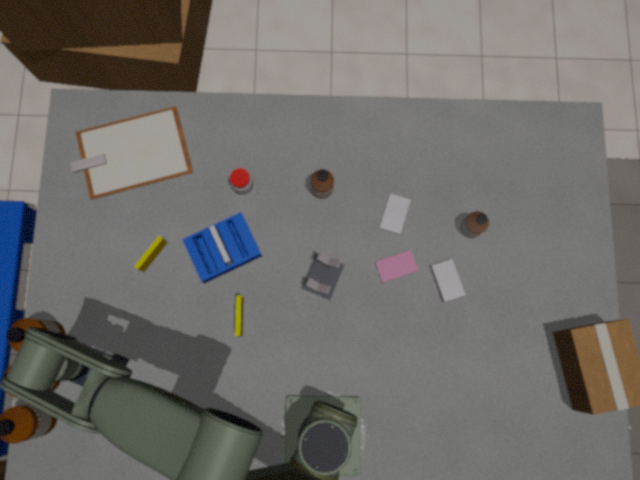

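View pics/side0.png

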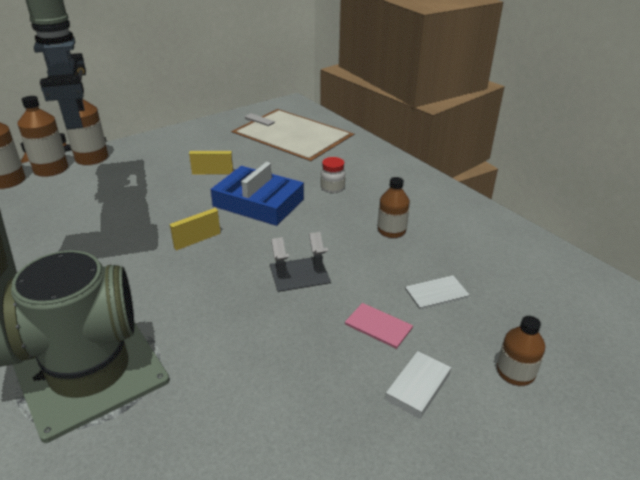

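Top view: rack at about (222,247), cradle (323,275), a thin plate (396,214), a thick plate (449,280), pink decoy (397,266), jar (240,180), bottles (321,182) and (475,222). The side view agrees: the thick plate is at (419,383) and the thin one at (437,292).

```bash
cat > h.py <<'E'
import numpy as np, cv2
from scipy.spatial.transform import Rotation as R
from workcell import env, eyes
def rot(a): return R.from_euler('xyz',a,degrees=True).as_matrix()
def ray(f,uv):
    h=f["image"].shape[0]; fl=h/2/np.tan(np.radians(f["fovy"])/2)
    uv=np.atleast_2d(uv).astype(float)
    d=np.c_[(uv[:,0]-f["cx"])/fl,-(uv[:,1]-f["cy"])/fl,-np.ones(len(uv))]
    return d@rot(f["attitude"]).T
def plane(f,uv,z):
    d=ray(f,uv); return f["eye"]+d*((z-f["eye"][2])/d[:,2])[:,None]
def proj(f,P):
    h=f["image"].shape[0]; fl=h/2/np.tan(np.radians(f["fovy"])/2)
    c=(np.atleast_2d(P)-f["eye"])@rot(f["attitude"])
    return np.c_[f["cx"]-fl*c[:,0]/c[:,2],f["cy"]+fl*c[:,1]/c[:,2]]
def rect(f,mask,z):
    "largest contours of a mask, cast to plane z: centre, sizes, yaw of long side"
    out=[]
    for c in cv2.findContours(mask,cv2.RETR_EXTERNAL,cv2.CHAIN_APPROX_NONE)[0]:
        if cv2.contourArea(c)<120: continue
        p=plane(f,c[:,0],z)[:,:2]; r=cv2.minAreaRect(p.astype(np.float32))
        (w,h),a=r[1],r[2]
        if w<h: w,h,a=h,w,a+90
        out.append((np.round(c[:,0].mean(0)),np.round(r[0],1),round(w,1),round(h,1),round((a+90)%180-90,1)))
    return out
def to(pos,Rt):
    "shift (tool axes, m) and turn (rotvec deg) from the measured pose"
    s=env.state(); R0=rot(s["ee_rot"])
    print("now",np.round(s["ee_pos"],1),np.round(s["ee_rot"],1),"q",np.round(s["qpos"],0),"t",round(s["time_s"],2),"w",round(s["gripper_width"],1))
    print("shift",np.round(R0.T@(np.array(pos)-s["ee_pos"])/1000,4),"turn",np.round(R.from_matrix(R0.T@Rt).as_rotvec(degrees=True),2))
E
python3 - <<'E'
from h import *
for n in("top","side"):
    f=eyes.grab_frame(n); im=f["image"]; hsv=cv2.cvtColor(im,cv2.COLOR_BGR2HSV); H,S,V=cv2.split(hsv)
    print(n)
    white=((S<40)&(V>165)).astype(np.uint8)*255
    blue=((H>100)&(H<125)&(S>140)&(V>60)).astype(np.uint8)*255
    for z in(8,20): print("white",z,*rect(f,white,z),sep="\n ")
    print("blue",*rect(f,blue,50),sep="\n ")
    x,y=(150,180) if n=="top" else (180,130)
    cv2.imwrite(f"pics/{n}1.png",cv2.resize(im[y:y+150,x:x+200],(800,600),interpolation=cv2.INTER_CUBIC))
E
```

```text
top
white
 8
white
 20
blue
 (array([222., 247.]), array([507.6, 296.4]), 180.4, 137.8, -63.0)
 (array([  7., 286.]), array([383.3, 865.7]), 500.8, 70.0, 7.2)
side
white
 8
 (array([419., 381.]), array([ 438.1, -344.3]), 110.9, 63.7, 19.2)
 (array([437., 290.]), array([ 625.7, -201.5]), 108.3, 62.2, -16.5)
 (array([290., 132.]), array([792.4, 572.2]), 273.0, 193.9, -72.7)
white
 20
 (array([419., 381.]), array([ 429.9, -350.9]), 109.1, 62.7, 19.2)
 (array([437., 290.]), array([ 614.5, -210.4]), 106.6, 61.2, -16.5)
 (array([290., 132.]), array([778.5, 550.8]), 268.6, 190.7, -72.7)
blue
 (array([255., 194.]), array([489.3, 266.3]), 214.3, 187.4, -62.5)
```

View pics/top1.png

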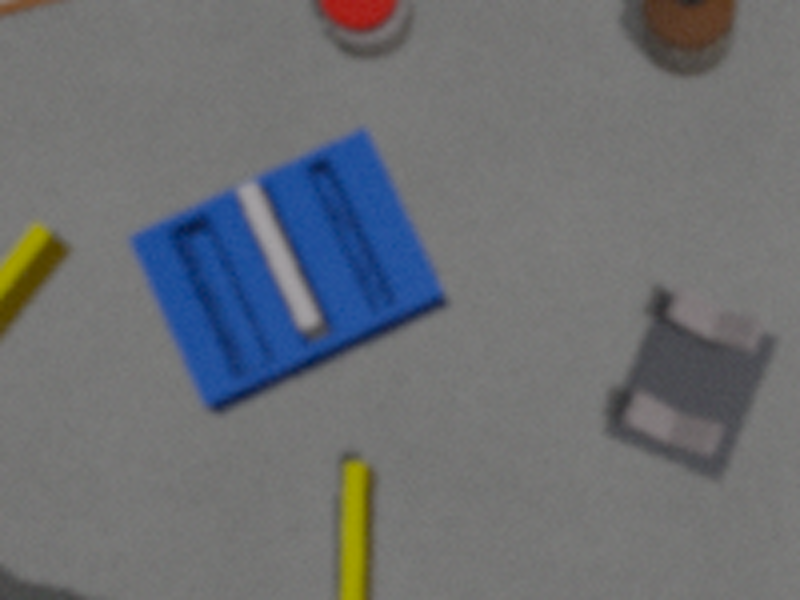

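The rack's top-face corners in this crop are about (135,238), (365,130), (443,298) and (213,403). Slot20 is on the left and slot8 on the right. The cradle base has corners near (655,290), (775,338), (718,478) and (608,432).

Run:
```python
from h import *
f=eyes.grab_frame("top"); im=f["image"]; H,S,V=cv2.split(cv2.cvtColor(im,cv2.COLOR_BGR2HSV))
g=cv2.cvtColor(im,cv2.COLOR_BGR2GRAY)
def sub(x,y,w,h,m):
    o=np.zeros_like(g); o[y:y+h,x:x+w]=m[y:y+h,x:x+w]; return o
print("bg",g[300:320,380:400].mean(),"p8",g[214,396],"p20",g[280,449],S[214,396])
w=((g>(g[300:320,380:400].mean()+g[214,396])/2)&(S<60)).astype(np.uint8)*255
print("p8 ",rect(f,sub(370,185,55,60,w),8)); print("p20",rect(f,sub(425,250,50,60,w),20))
print("p14",rect(f,sub(205,215,35,60,((S<90)&(g>130)).astype(np.uint8)*255),88))
d=(g<g[300:320,380:400].mean()-20).astype(np.uint8)*255
print("base z5",rect(f,cv2.morphologyEx(sub(295,245,55,60,d),cv2.MORPH_CLOSE,np.ones((9,9))),5))
c=lambda P,z:plane(f,np.array(P)/4+[150,180]-.375*0,z)
k=c([(135,238),(365,130),(443,298),(213,402)],50); print("rack corners",k.round(1).tolist(),k.mean(0).round(1))
print("side lens",[round(float(np.linalg.norm(k[i]-k[i-1])),1) for i in range(4)])
a=(k[1]+k[0]-k[2]-k[3]); b=(k[0]+k[3]-k[1]-k[2]); print("yaw",np.degrees(np.arctan2(a[1],a[0])),np.degrees(np.arctan2(b[1],b[0]))-90)
q=c([(655,290),(775,338),(718,478),(608,432)],5); print("cradle",q.round(1).tolist(),q.mean(0).round(1))
v=c([(724,325),(672,430)],52); print("vee pts",v.round(1).tolist(),v.mean(0), np.degrees(np.arctan2(*(v[0]-v[1])[1::-1])))
# side
f=eyes.grab_frame("side"); im=f["image"][215:305,250:350]
cv2.imwrite("pics/side2.png",np.hstack([cv2.resize(im,(400,360),interpolation=cv2.INTER_CUBIC),cv2.resize(f["image"][150:240,205:305],(400,360),interpolation=cv2.INTER_CUBIC)]))
```

```text
bg 116.875 p8 156 p20 157 8
p8  [(array([395., 213.]), array([ 627.5, -200.5]), 109.3, 63.7, -16.3)]
p20 [(array([448., 280.]), array([ 431. , -350.8]), 108.9, 62.5, 18.9)]
p14 [(array([219., 243.]), array([511.1, 298.1]), 107.7, 12.7, 27.1)]
base z5 [(array([321., 276.]), array([439.2,  12.8]), 113.4, 96.7, -21.4)]
rack corners [[526.7, 404.1, 50.0], [608.8, 245.6, 50.0], [488.3, 185.4, 50.0], [411.5, 342.5, 50.0]] [508.8 294.4  50. ]
side lens [130.7, 178.4, 134.7, 174.9]
yaw 27.34073123091996 26.71628762275273
cradle [[505.0, 36.1, 5.0], [471.6, -51.4, 5.0], [369.6, -11.6, 5.0], [401.0, 67.7, 5.0]] [436.8  10.2   5. ]
vee pts [[472.8, -12.8, 52.0], [398.0, 22.4, 52.0]] [435.39286206   4.80604963  52.        ] -25.197224481211858
```

View pics/side2.png

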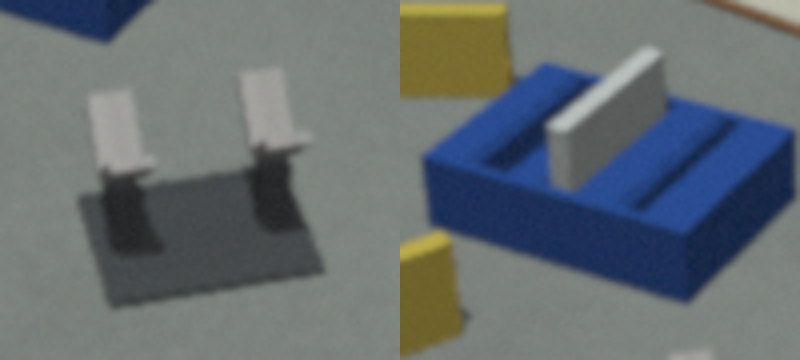

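Side view: cradle base corners in the left half are (80,198), (322,270) and (112,305). Rack top corners in the right half are (425,158), (548,63), (795,130) and (686,235).

Run:
```python
from h import *
f=eyes.grab_frame("side")
c=lambda P,o,z:plane(f,np.array(P)/4+o-.4,z)
k=c([(25,158),(148,63),(395,130),(286,235)],[205,150],50); print("rack",k.round(1).tolist(),k.mean(0).round(1),[round(float(np.linalg.norm(k[i]-k[i-1])),1) for i in range(4)])
a=k[1]-k[0]+k[2]-k[3]; print("yaw",np.degrees(np.arctan2(a[1],a[0])))
q=c([(80,198),(322,270),(112,305)],[250,215],5); print("base",q.round(1).tolist(),"diag mid",(q[0]+q[1])/2,np.linalg.norm(q[0]-q[2]),np.linalg.norm(q[1]-q[2]))
d=q[1]-q[2]; print(np.degrees(np.arctan2(d[1],d[0])))
p=c([(150,122),(262,47-0)],[205,150],88); print("p14 top edge ends",p.round(1).tolist())
t=c([(88,95),(132,90),(239,72),(283,67)],[250,215],80); print("vee face tops",t.round(1).tolist())
```

```text
rack [[408.0, 343.7, 50.0], [526.6, 405.0, 50.0], [608.3, 243.8, 50.0], [490.4, 181.9, 50.0]] [508.3 293.6  50. ] [181.6, 133.5, 180.7, 133.2]
yaw 27.526141113372756
base [[399.0, 65.9, 5.0], [468.4, -55.3, 5.0], [367.0, -16.2, 5.0]] diag mid [433.71747789   5.30232944   5.        ] 88.16654949503685 108.6993847508772
-21.049975941934854
p14 top edge ends [[460.2, 279.2, 88.0], [561.8, 320.0, 88.0]]
vee face tops [[399.4, 52.5, 80.0], [419.9, 43.3, 80.0], [473.3, 25.0, 80.0], [494.4, 15.6, 80.0]]
```

```bash
cat >> h.py <<'E'
VEE=np.array([435.5,6.8,52.]); T=np.array([np.cos(np.radians(-21.2)),np.sin(np.radians(-21.2)),0]); C=np.array([-T[1],T[0],0]); Z=np.array([0,0,1.])
RACK=np.array([508.6,294.,0]); RY=27.2
def down(yaw): return rot([180,0,yaw])
def axes(x,z): return np.array([x,np.cross(z,x),z]).T
def geo(s):
    "s=+1 lean on +C face, -1 on -C: u up the packer, n out of it, place and regrasp orientations"
    u=(s*C+Z)/2**.5; n=(-s*C+Z)/2**.5
    return u,n,axes(T,-n),axes(T,-u)
E
python3 - <<'E'
from h import *
for s in(1,-1):
    for nm,Rt in zip(("place","regrasp"),geo(s)[2:]):
        for q23 in(95,110,125):
          for q1 in(-10,0,10):
            w=(R.from_euler('z',q1,degrees=True)*R.from_euler('y',q23,degrees=True)).inv()*R.from_matrix(Rt)
            a=w.as_euler('ZYZ',degrees=True); 
            if q1==0: print(s,nm,q23,np.round([a[0],a[1],a[2]-90]))
P=np.array([450,100,214.]); to(P,down(75))
E
```

```text
1 place 95 [  44.   72. -258.]
1 place 110 [49. 61. 90.]
1 place 125 [57. 52. 76.]
1 regrasp 95 [ -42.  101. -251.]
1 regrasp 110 [ -41.   90. -241.]
1 regrasp 125 [ -42.   79. -231.]
-1 place 95 [ -42.  101. -251.]
-1 place 110 [ -41.   90. -241.]
-1 place 125 [ -42.   79. -231.]
-1 regrasp 95 [  44.   72. -258.]
-1 regrasp 110 [49. 61. 90.]
-1 regrasp 125 [57. 52. 76.]
now [190.  542.6 213.8] [-180.     0.   160.7] q [70. 18. 90. -0. 72. -1.] t 0.35 w 91.2
shift [-3.917e-01 -3.318e-01 -1.000e-04] turn [-2.00e-02  2.00e-02  8.57e+01]
```

>>> send_rows --targets "-0.392 -0.332 0 0 0 85.7 100;-0.392 -0.332 0 0 0 85.7 100;-0.392 -0.332 0 0 0 85.7 100;-0.392 -0.332 0 0 0 85.7 100;-0.392 -0.332 0 0 0 85.7 100;-0.392 -0.332 0 0 0 85.7 100;-0.392 -0.332 0 0 0 85.7 100;-0.392 -0.332 0 0 0 85.7 100;-0.392 -0.332 0 0 0 85.7 100;-0.392 -0.332 0 0 0 85.7 100;-0.392 -0.332 0 0 0 85.7 100;-0.392 -0.332 0 0 0 85.7 100"

```text
time_s: 1.35
ee_pos: [444.0, 109.7, 214.3]
ee_rot: [180.0, -0.0, 74.6]
force: [0.1, -0.1, 0.0]
gripper_width: 91.5
gripper_force: 0.0
```

Run:
```python
from h import *
to([430.5,-351,120],down(19))
```

```text
now [444.  109.7 214.3] [180.   -0.   74.6] q [ 12.   8. 104.   0.  68.  28.] t 1.35 w 91.5
shift [-0.4478  0.109   0.0941] turn [ 2.000e-02 -5.000e-02  5.564e+01]
```

>>> send_rows --targets "-0.441 0.098 0.094 0 0 56 100;-0.441 0.098 0.094 0 0 56 100;-0.441 0.098 0.094 0 0 56 100;-0.441 0.098 0.094 0 0 56 100;-0.441 0.098 0.094 0 0 56 100;-0.441 0.098 0.094 0 0 56 100;-0.441 0.098 0.094 0 0 56 100;-0.441 0.098 0.094 0 0 56 100;-0.441 0.098 0.094 0 0 56 100;-0.441 0.098 0.094 0 0 56 100;-0.441 0.098 0.094 0 0 56 100;-0.441 0.098 0.094 0 0 56 100"

```text
time_s: 2.35
ee_pos: [423.4, -345.8, 118.5]
ee_rot: [179.9, 0.1, 18.7]
force: [0.6, -0.6, 0.1]
gripper_width: 91.1
gripper_force: 0.0
```

>>> send_rows --targets "0 0 0 0 0 0 100;0 0 0 0 0 0 100;0 0 0 0 0 0 100;0 0 0 0 0 0 100"

```text
time_s: 2.68
ee_pos: [424.2, -338.3, 120.4]
ee_rot: [180.0, -0.0, 19.1]
force: [0.3, -0.6, -0.5]
gripper_width: 91.6
gripper_force: 0.0
```

Run:
```python
from h import *
to([430.5,-351,3],down(19))
f=eyes.grab_frame("side"); im=f["image"][270:480,250:530]; cv2.imwrite("pics/a.png",cv2.resize(im,(784,588)))
```

```text
now [ 424.2 -338.3  120.4] [180.   -0.   19.1] q [-40.  20. 102.   0.  58.  31.] t 2.68 w 91.6
shift [0.0018 0.014  0.1174] turn [ 0.   -0.02  0.1 ]
```

View pics/a.png

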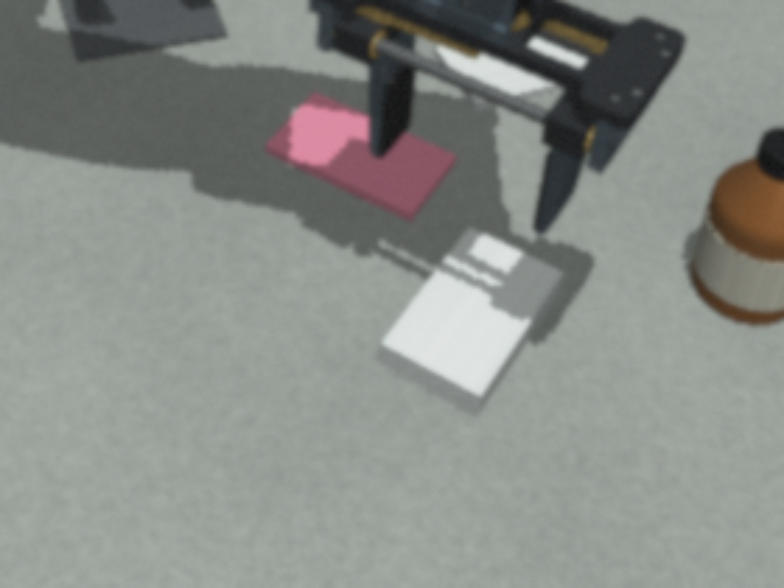

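The open gripper hovers over the thick plate, with its fingers at about (390,150) and (550,220) in the crop. The plate is clear of the bottle.

>>> send_rows --targets "0.002 0.014 0.06 0 0 0 100;0.002 0.014 0.09 0 0 0 100;0.002 0.014 0.117 0 0 0 100;0.002 0.014 0.117 0 0 0 100;0.002 0.014 0.117 0 0 0 100;0.002 0.014 0.117 0 0 0 100;0.002 0.014 0.117 0 0 0 100"

```text
time_s: 3.32
ee_pos: [430.6, -351.7, 3.3]
ee_rot: [180.0, -0.0, 19.1]
force: [0.3, 0.1, 0.1]
gripper_width: 91.3
gripper_force: 0.0
```

>>> send_rows --targets "0 0 0 0 0 0 60;0 0 0 0 0 0 60;0 0 0 0 0 0 60;0 0 0 0 0 0 60;0 0 0 0 0 0 60;0 0 0 0 0 0 60;0 0 0 0 0 0 60;0 0 0 0 0 0 60" --grip_force 40

```text
time_s: 3.98
ee_pos: [430.3, -352.2, 3.0]
ee_rot: [-180.0, -0.0, 19.0]
force: [-0.7, 0.5, 2.5]
gripper_width: 63.9
gripper_force: 40.0
```

>>> send_rows --targets "0 0 -0.04 0 0 0 60;0 0 -0.08 0 0 0 60;0 0 -0.12 0 0 0 60;0 0 -0.15 0 0 0 60;0 0 -0.15 0 0 0 60;0 0 -0.15 0 0 0 60;0 0 -0.15 0 0 0 60"

```text
time_s: 4.57
ee_pos: [429.0, -351.2, 150.7]
ee_rot: [-179.8, 0.1, 19.0]
force: [-0.4, -0.2, -4.8]
gripper_width: 63.7
gripper_force: 40.0
```

Run:
```python
from h import *
u,n,Rp,Rg=geo(1)
to(VEE+36*u+73*n,Rp)
```

```text
now [ 429.  -351.2  150.7] [-1.798e+02  1.000e-01  1.900e+01] q [-40.  19.  98.  -0.  63.  30.] t 4.57 w 63.7
shift [ 0.1059 -0.3163  0.0227] turn [42.93 15.97 38.  ]
```

>>> send_rows --targets "0.106 -0.316 0.022 43 16 38 60;0.106 -0.316 0.022 43 16 38 60;0.106 -0.316 0.022 43 16 38 60;0.106 -0.316 0.022 43 16 38 60;0.106 -0.316 0.022 43 16 38 60;0.106 -0.316 0.022 43 16 38 60;0.106 -0.316 0.022 43 16 38 60;0.106 -0.316 0.022 43 16 38 60;0.106 -0.316 0.022 43 16 38 60;0.106 -0.316 0.022 43 16 38 60;0.106 -0.316 0.022 43 16 38 60;0.106 -0.316 0.022 43 16 38 60"

```text
time_s: 5.57
ee_pos: [428.2, -20.1, 130.2]
ee_rot: [-135.1, -0.3, -21.2]
force: [0.2, -1.1, -4.0]
gripper_width: 63.7
gripper_force: 40.0
```

>>> send_rows --targets "0 0 0 0 0 0 60;0 0 0 0 0 0 60;0 0 0 0 0 0 60;0 0 0 0 0 0 60"

```text
time_s: 5.9
ee_pos: [428.0, -19.3, 131.1]
ee_rot: [-135.0, -0.3, -21.2]
force: [0.3, 0.7, -5.2]
gripper_width: 63.7
gripper_force: 40.0
```

Run:
```python
from h import *
u,n,Rp,Rg=geo(1)
to(VEE+36*u+5*n,Rp)
f=eyes.grab_frame("side"); g=eyes.grab_frame("top")
a=cv2.resize(f["image"][150:330,200:400],(400,360),interpolation=cv2.INTER_CUBIC);b=cv2.resize(g["image"][210:310,265:375],(396,360),interpolation=cv2.INTER_CUBIC)
cv2.imwrite("pics/b.png",np.hstack([a,b]))
```

```text
now [428.  -19.3 131.1] [-135.    -0.3  -21.2] q [-37.  17. 124.  49.  65.  42.] t 5.9 w 63.7
shift [-0.0027  0.0007  0.07  ] turn [ 0.04 -0.22  0.2 ]
```

View pics/b.png

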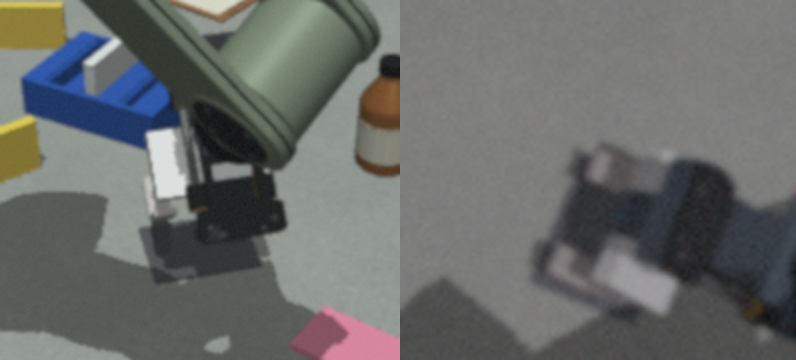

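The packer, tilted 45°, hovers beside the V. It is aligned with the trough, and the fingers are over the gap between the bracket pairs.

>>> send_rows --targets "-0.003 0.001 0.02 0 0 0 60;-0.003 0.001 0.035 0 0 0 60;-0.003 0.001 0.045 0 0 0 60;-0.003 0.001 0.055 0 0 0 60;-0.003 0.001 0.062 0 0 0 60;-0.003 0.001 0.066 0 0 0 60;-0.003 0.001 0.068 0 0 0 60;-0.003 0.001 0.068 0 0 0 60;-0.003 0.001 0.068 0 0 0 60;-0.003 0.001 0.068 0 0 0 60"

```text
time_s: 6.83
ee_pos: [442.5, 25.8, 82.4]
ee_rot: [-135.0, -0.3, -21.2]
force: [0.4, -0.8, -4.6]
gripper_width: 64.3
gripper_force: 40.0
```

Run:
```python
from h import *
u,n,Rp,Rg=geo(1)
to(VEE+33*u+4*n,Rp)
s=env.state(); print(s["force"].round(1), s["force"]@u, s["force"]@n)
```

```text
now [442.5  25.8  82.4] [-135.    -0.3  -21.2] q [-30.  21. 128.  57.  56.  37.] t 6.83 w 64.3
shift [0.0003 0.0028 0.0032] turn [ 0.01 -0.24  0.19]
[ 0.4 -0.8 -4.6] -3.662959623952473 -2.812038834860492
```

>>> send_rows --targets "0 0.001 0.001 0 0 0 60;0 0.002 0.002 0 0 0 60;0 0.003 0.004 0 0 0 60;0 0.003 0.004 0 0 0 60;0 0.003 0.004 0 0 0 60"

```text
time_s: 7.25
ee_pos: [442.7, 27.0, 77.3]
ee_rot: [-135.0, -0.2, -21.2]
force: [1.1, 2.1, -3.9]
gripper_width: 63.9
gripper_force: 40.0
```

>>> send_rows --targets "0 0 0 0 0 0 75;0 0 0 0 0 0 80;0 0 0 0 0 0 85;0 0 0 0 0 0 90;0 0 0 0 0 0 90;0 0 0 0 0 0 90;0 0 -0.02 0 0 0 90;0 0 -0.05 0 0 0 90;0 0 -0.08 0 0 0 90;0 0 -0.12 0 0 0 90;0 0 -0.12 0 0 0 90;0 0 -0.12 0 0 0 90"

```text
time_s: 8.25
ee_pos: [412.1, -53.7, 163.0]
ee_rot: [-135.1, -0.5, -21.3]
force: [0.3, 0.9, -0.8]
gripper_width: 82.2
gripper_force: 0.0
```

Run:
```python
from h import *
u,n,Rp,Rg=geo(1)
to(VEE+64*u+10*n+70*u,Rg)
f=eyes.grab_frame("side"); g=eyes.grab_frame("top")
a=cv2.resize(f["image"][190:310,230:370],(420,360),interpolation=cv2.INTER_CUBIC);b=cv2.resize(g["image"][230:320,285:380],(380,360),interpolation=cv2.INTER_CUBIC)
cv2.imwrite("pics/c.png",np.hstack([a,b]))
```

```text
now [412.1 -53.7 163. ] [-135.1   -0.5  -21.3] q [-42.  14. 121.  45.  71.  44.] t 8.25 w 82.2
shift [-0.0005 -0.1016  0.1142] turn [-89.92  -0.5   -0.17]
```

View pics/c.png

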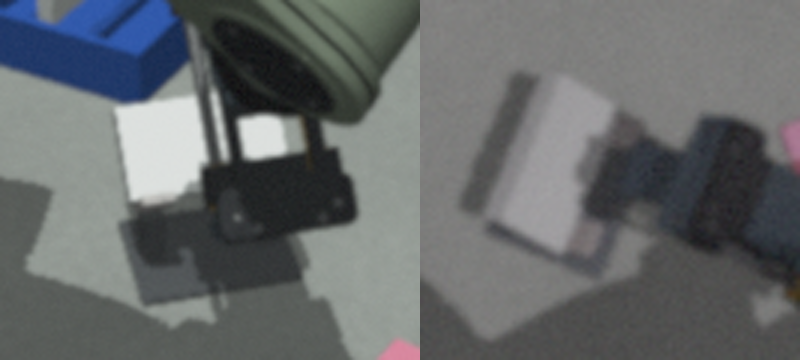

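The thick packer lies in the V, leaning on the +C (left) face and square to the trough. The gripper has backed off clear.

>>> send_rows --targets "0 -0.079 0.029 -45 0 0 60;0 -0.079 0.029 -45 0 0 60;0 -0.079 0.029 -45 0 0 60;0 -0.079 0.029 -45 0 0 60;0 -0.079 0.029 -45 0 0 60;0 -0.079 0.029 -45 0 0 60;0 -0.1 0.114 -90 0 0 60;0 -0.1 0.114 -90 0 0 60;0 -0.1 0.114 -90 0 0 60;0 -0.1 0.114 -90 0 0 60;0 -0.1 0.114 -90 0 0 60;0 -0.1 0.114 -90 0 0 60"

```text
time_s: 9.35
ee_pos: [465.5, 90.9, 151.3]
ee_rot: [144.1, -0.1, -21.0]
force: [-0.6, -0.3, -0.0]
gripper_width: 54.7
gripper_force: 0.0
```

>>> send_rows --targets "0 0 0 0 0 0 60;0 0 0 0 0 0 60;0 0 0 0 0 0 60;0 0 0 0 0 0 60"

```text
time_s: 9.68
ee_pos: [465.6, 88.1, 152.7]
ee_rot: [144.6, -0.2, -21.3]
force: [-0.4, -1.2, -0.7]
gripper_width: 54.9
gripper_force: 0.0
```

Run:
```python
from h import *
u,n,Rp,Rg=geo(1)
to(VEE+34*u+10*n,Rg)
# packer top edge check from side and top view
f=eyes.grab_frame("side"); g=eyes.grab_frame("top")
print(proj(f,[VEE+64*u+s*55*T+k*n for k in(0,20) for s in(-1,1)]).round(0).tolist())
for F in (f,g):
    im=F["image"]; gr=cv2.cvtColor(im,cv2.COLOR_BGR2GRAY)
    m=((gr>150)&(cv2.cvtColor(im,cv2.COLOR_BGR2HSV)[...,1]<45)).astype(np.uint8)*255
    for c in cv2.findContours(m,cv2.RETR_EXTERNAL,cv2.CHAIN_APPROX_SIMPLE)[0]:
        x,y,w,h=cv2.boundingRect(c)
        if cv2.contourArea(c)>60 and 240<x<380 and 180<y<320: print(x,y,w,h,cv2.approxPolyDP(c,2.5,True)[:,0].tolist())
```

```text
now [465.6  88.1 152.7] [144.6  -0.2 -21.3] q [ 26.  26.  96. -24.  85. 145.] t 9.68 w 54.9
shift [0.0012 0.0165 0.0971] turn [-9.58 -0.07 -0.18]
[[267.0, 227.0], [320.0, 220.0], [268.0, 225.0], [322.0, 218.0]]
268 218 60 39 [[322, 220], [315, 218], [269, 225], [273, 255], [327, 249]]
308 252 25 39 [[323, 252], [308, 284], [317, 290], [332, 258]]
```

>>> send_rows --targets "0 0 0 0 0 -86 60;0 0 0 0 0 -86 60;0 0 0 0 0 -86 60;0 0 0 0 0 -86 60;0 0 0 0 0 -86 60;0 0 0 0 0 -86 60;0 0 0 0 0 -86 60;0 0 0 0 0 -86 60;0 0 0 0 0 -86 60;0 0 0 0 0 -86 60;0 0 0 0 0 -86 60;0 0 0 0 0 -86 60"

```text
time_s: 10.78
ee_pos: [466.1, 88.0, 153.1]
ee_rot: [177.1, 35.3, 64.0]
force: [0.0, -0.2, 0.5]
gripper_width: 54.7
gripper_force: 0.0
```

```bash
cat >> h.py <<'E'
def flip(M): return M@np.diag([-1,-1,1.])
E
python3 - <<'E'
from h import *
u,n,Rp,Rg=geo(1)
to(VEE+134*u+10*n,flip(Rg))
E
```

```text
now [466.1  88.  153.1] [177.1  35.3  64. ] q [ 26.  26.  96. -24.  85.  59.] t 10.78 w 54.7
shift [ 0.0004  0.0008 -0.0011] turn [  7.46  -7.8  -93.72]
```

>>> send_rows --targets "0 0.001 -0.001 7.5 -7.8 -93.7 60;0 0.001 -0.001 7.5 -7.8 -93.7 60;0 0.001 -0.001 7.5 -7.8 -93.7 60;0 0.001 -0.001 7.5 -7.8 -93.7 60;0 0.001 -0.001 7.5 -7.8 -93.7 60;0 0.001 -0.001 7.5 -7.8 -93.7 60;0 0.001 -0.001 7.5 -7.8 -93.7 60;0 0.001 -0.001 7.5 -7.8 -93.7 60;0 0.001 -0.001 7.5 -7.8 -93.7 60;0 0.001 -0.001 7.5 -7.8 -93.7 60;0 0.001 -0.001 7.5 -7.8 -93.7 60;0 0.001 -0.001 7.5 -7.8 -93.7 60"

```text
time_s: 11.78
ee_pos: [467.3, 88.1, 153.8]
ee_rot: [-135.9, 5.3, 152.3]
force: [-0.4, -0.1, -0.6]
gripper_width: 54.8
gripper_force: 0.0
```

Run:
```python
from h import *
u,n,Rp,Rg=geo(1)
to(VEE+34*u+10*n,flip(Rg))
```

```text
now [467.3  88.1 153.8] [-135.9    5.3  152.3] q [ 28.  31.  93. -27.  92. -25.] t 11.78 w 54.8
shift [-0.0011 -0.0008  0.0998] turn [ 0.61 -0.76 -8.33]
```

>>> send_rows --targets "-0.001 -0.001 0.02 0.6 -0.8 -8.3 60;-0.001 -0.001 0.04 0.6 -0.8 -8.3 60;-0.001 -0.001 0.06 0.6 -0.8 -8.3 60;-0.001 -0.001 0.08 0.6 -0.8 -8.3 60;-0.001 -0.001 0.09 0.6 -0.8 -8.3 60;-0.001 -0.001 0.1 0.6 -0.8 -8.3 60;-0.001 -0.001 0.1 0.6 -0.8 -8.3 60;-0.001 -0.001 0.1 0.6 -0.8 -8.3 60;-0.001 -0.001 0.1 0.6 -0.8 -8.3 60"

```text
time_s: 12.53
ee_pos: [442.2, 23.6, 82.9]
ee_rot: [-135.0, 0.3, 158.6]
force: [0.8, -0.7, -0.0]
gripper_width: 54.7
gripper_force: 0.0
```

Run:
```python
from h import *
u,n,Rp,Rg=geo(1)
to(VEE+34*u+10*n,flip(Rg)); print(env.state()["force"])
```

```text
now [442.2  23.6  82.9] [-135.     0.3  158.6] q [ 24.  32. 105. -31.  80. -29.] t 12.53 w 54.7
shift [ 0.0002 -0.0009  0.0007] turn [ 0.    0.1  -0.33]
[ 0.78075772 -0.65251568 -0.02948065]
```

>>> send_rows --targets "0 0 0 0 0 0 10;0 0 0 0 0 0 10;0 0 0 0 0 0 10;0 0 0 0 0 0 10;0 0 0 0 0 0 10;0 0 0 0 0 0 10;0 0 0 0 0 0 10" --grip_force 35

```text
time_s: 13.12
ee_pos: [441.4, 23.3, 82.4]
ee_rot: [-134.9, 0.2, 158.7]
force: [0.2, 1.3, -0.0]
gripper_width: 20.4
gripper_force: 35.0
```

Run:
```python
from h import *
u,n,Rp,Rg=geo(1); s=env.state(); print("offset un",(s["ee_pos"]-VEE)@u,(s["ee_pos"]-VEE)@n,(s["ee_pos"]-VEE)@T)
to(VEE+34*u+10*n+60*u+30*Z,flip(Rg)); print(env.state()["force"],env.state()["gripper_force"])
```

```text
offset un 33.8671738627331 9.108388140573723 -0.4189455150110847
now [441.4  23.3  82.4] [-134.9    0.2  158.7] q [ 24.  32. 105. -31.  80. -29.] t 13.12 w 20.4
shift [-0.0006 -0.0222 -0.0813] turn [-0.08  0.05 -0.25]
[ 0.2374963   1.28249452 -0.00803435] 34.986146092414856
```

>>> send_rows --targets "0 -0.01 -0.03 0 0 0 10;0 -0.015 -0.06 0 0 0 10;0 -0.022 -0.081 0 0 0 10;0 -0.022 -0.081 0 0 0 10;0 -0.022 -0.081 0 0 0 10"

```text
time_s: 13.53
ee_pos: [456.6, 62.8, 154.4]
ee_rot: [-135.1, 0.3, 158.7]
force: [0.3, 0.3, -5.9]
gripper_width: 19.8
gripper_force: 35.0
```

Run:
```python
from h import *
x=rot([0,0,RY]); print((RACK+x@[0,50,0]),(RACK+x@[0,-50,0]))
p=RACK+x@[0,50,0]; p[2]=145; to(p,down(RY+180))
```

```text
[485.74510365 338.47081866   0.        ] [531.45489635 249.52918134   0.        ]
now [456.6  62.8 154.4] [-135.1    0.3  158.7] q [ 27.  29.  97. -28.  90. -33.] t 13.53 w 19.8
shift [ 0.0732  0.1956 -0.1824] turn [-42.27 -18.78 -46.06]
```

>>> send_rows --targets "0.073 0.196 -0.182 -42.3 -18.8 -46 10;0.073 0.196 -0.182 -42.3 -18.8 -46 10;0.073 0.196 -0.182 -42.3 -18.8 -46 10;0.073 0.196 -0.182 -42.3 -18.8 -46 10;0.073 0.196 -0.182 -42.3 -18.8 -46 10;0.073 0.196 -0.182 -42.3 -18.8 -46 10;0.073 0.196 -0.182 -42.3 -18.8 -46 10;0.073 0.196 -0.182 -42.3 -18.8 -46 10;0.073 0.196 -0.182 -42.3 -18.8 -46 10;0.073 0.196 -0.182 -42.3 -18.8 -46 10;0.073 0.196 -0.182 -42.3 -18.8 -46 10;0.073 0.196 -0.182 -42.3 -18.8 -46 10"

```text
time_s: 14.53
ee_pos: [485.1, 336.5, 143.0]
ee_rot: [-179.8, -0.3, -153.1]
force: [0.1, 0.2, -4.0]
gripper_width: 19.8
gripper_force: 35.0
```

>>> send_rows --targets "0 0 0 0 0 0 10;0 0 0 0 0 0 10;0 0 0 0 0 0 10;0 0 0 0 0 0 10"

```text
time_s: 14.87
ee_pos: [485.7, 338.1, 144.3]
ee_rot: [-179.9, -0.1, -152.9]
force: [0.3, -0.4, -4.9]
gripper_width: 19.9
gripper_force: 35.0
```

Run:
```python
from h import *
x=rot([0,0,RY]); p=RACK+x@[0,50,0]; p[2]=97; to(p,down(RY+180))
f=eyes.grab_frame("side"); a=cv2.resize(f["image"][110:260,170:370],(800,600),interpolation=cv2.INTER_CUBIC); cv2.imwrite("pics/d.png",a)
```

```text
now [485.7 338.1 144.3] [-1.799e+02 -1.000e-01 -1.529e+02] q [ 34.  23.  93.  -0.  64. -83.] t 14.87 w 19.9
shift [-0.0003  0.0004  0.0473] turn [-0.09 -0.12 -0.06]
```

View pics/d.png

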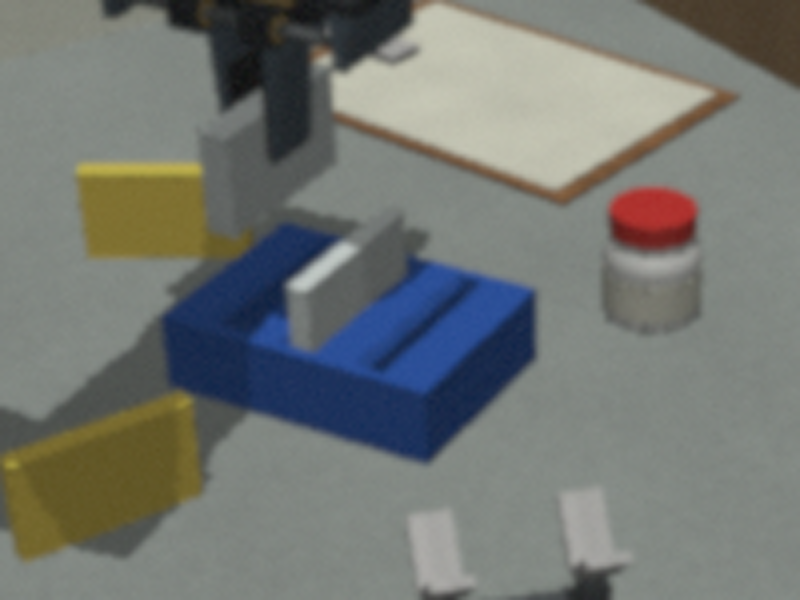

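The packer hangs upright and parallel to packer14. The lower corners of its near end are at about (208,228) and (238,238) in the crop. I'll check that against the prediction from the tool pose.

Run:
```python
from h import *
f=eyes.grab_frame("side"); s=env.state()
x=rot([0,0,RY]); P=[s["ee_pos"]+x@np.array([-55,k,z]) for k in(10,-10) for z in(-34,30)]+[s["ee_pos"]+x@np.array([55,-10,z]) for z in(-34,30)]
print("pred crop",((proj(f,P)-[170,110])*4).round(0).tolist())
P14=[RACK+x@np.array([a,k,88]) for a,k in((-55,7),(-55,-7),(55,-7),(55,7))]; print("p14 pred",((proj(f,P14)-[170,110])*4).round(0).tolist())
```

```text
pred crop [[207.0, 231.0], [197.0, 131.0], [236.0, 238.0], [226.0, 138.0], [338.0, 161.0], [332.0, 65.0]]
p14 pred [[286.0, 285.0], [307.0, 291.0], [405.0, 210.0], [385.0, 205.0]]
```

>>> send_rows --targets "0 0 0.02 0 0 0 10;0 0 0.04 0 0 0 10;0 0 0.05 0 0 0 10;0 0 0.056 0 0 0 10;0 0 0.062 0 0 0 10;0 0 0.067 0 0 0 10;0 0 0.07 0 0 0 10;0 0 0.07 0 0 0 10"

```text
time_s: 15.63
ee_pos: [486.1, 339.1, 75.0]
ee_rot: [179.9, 0.1, -152.9]
force: [-1.0, 4.6, -5.5]
gripper_width: 19.8
gripper_force: 35.0
```

>>> send_rows --targets "0 0 0.004 0 0 0 10;0 0 0.008 0 0 0 10;0 0 0.011 0 0 0 10;0 0 0.014 0 0 0 10;0 0 0.016 0 0 0 10;0 0 0.016 0 0 0 10"

```text
time_s: 16.13
ee_pos: [485.5, 338.8, 58.5]
ee_rot: [179.9, -0.0, -152.9]
force: [-1.7, 5.1, -4.8]
gripper_width: 19.8
gripper_force: 35.0
```

>>> send_rows --targets "0 0 0.001 0 0 0 10;0 0 0.002 0 0 0 10;0 0 0.002 0 0 0 40;0 0 0.002 0 0 0 40;0 0 0.002 0 0 0 40;0 0 0.002 0 0 0 40;0 0 0.002 0 0 0 40;0 0 -0.03 0 0 0 40;0 0 -0.06 0 0 0 40;0 0 -0.09 0 0 0 40;0 0 -0.11 0 0 0 40;0 0 -0.11 0 0 0 40"

```text
time_s: 17.13
ee_pos: [488.3, 339.2, 173.8]
ee_rot: [-180.0, 0.5, -152.9]
force: [0.6, -0.8, 0.3]
gripper_width: 36.7
gripper_force: 0.0
```

Run:
```python
from h import *
to([580,-40,170],down(75+0)); to([580,-40,170],down(-153+110))
to([626.5,-201,150],down(163.6))
f=eyes.grab_frame("side"); cv2.imwrite("pics/e.png",cv2.resize(f["image"][110:260,170:370],(800,600),interpolation=cv2.INTER_CUBIC))
```

```text
now [488.3 339.2 173.8] [-180.     0.5 -152.9] q [ 34.  21.  91.  -0.  67. -83.] t 17.13 w 36.7
shift [ 0.0913 -0.3793  0.0032] turn [  0.55   0.28 132.12]
now [488.3 339.2 173.8] [-180.     0.5 -152.9] q [ 34.  21.  91.  -0.  67. -83.] t 17.13 w 36.7
shift [ 0.0913 -0.3793  0.0032] turn [  -0.48    0.3  -109.88]
now [488.3 339.2 173.8] [-180.     0.5 -152.9] q [ 34.  21.  91.  -0.  67. -83.] t 17.13 w 36.7
shift [ 0.1234 -0.5438  0.023 ] turn [ 0.16  0.47 43.52]
```

View pics/e.png

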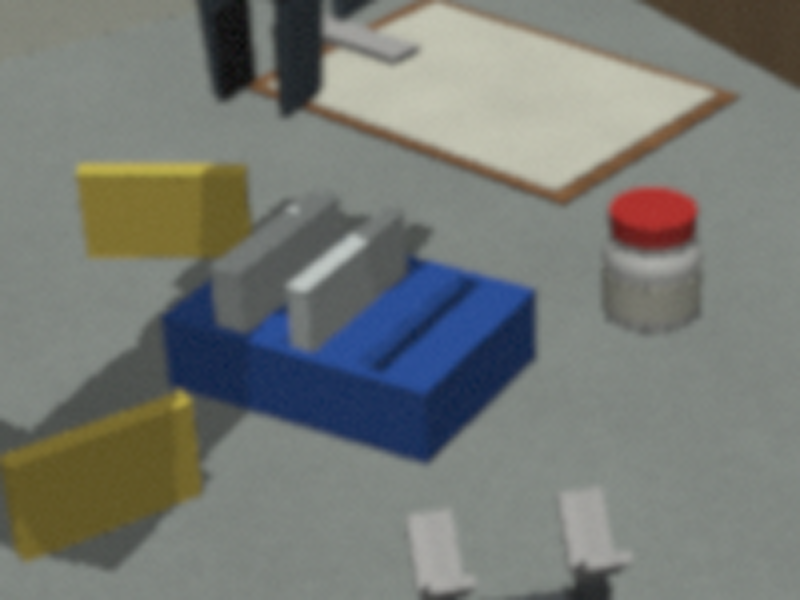

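The thick packer stands home, with its top level with packer14. Next is the thin packer, approached with the wrist unwound in stages.

>>> send_rows --targets "0.09 -0.38 0 0 0 86 60;0.09 -0.38 0 0 0 86 80;0.09 -0.38 0 0 0 86 100;0.09 -0.38 0 0 0 86 100;0.09 -0.38 0 0 0 86 100;0.09 -0.38 0 0 0 86 100;0.09 -0.38 0 0 0 86 100;0.09 -0.38 0 0 0 86 100;0.09 -0.38 0 0 0 86 100;0.09 -0.38 0 0 0 86 100;0.09 -0.38 0 0 0 86 100;0.09 -0.38 0 0 0 86 100"

```text
time_s: 18.18
ee_pos: [578.1, -43.3, 167.1]
ee_rot: [-179.7, -0.0, 120.7]
force: [-1.2, -0.3, 0.1]
gripper_width: 91.1
gripper_force: 0.0
```

Run:
```python
from h import *
to([626.5,-201,120],down(35))
```

```text
now [578.1 -43.3 167.1] [-179.7   -0.   120.7] q [ -5.  21.  93.  -0.  66. -36.] t 18.18 w 91.1
shift [-0.1604 -0.0385  0.0472] turn [-0.24  0.16 85.65]
```

>>> send_rows --targets "-0.16 -0.038 0.047 0 0 85.7 100;-0.16 -0.038 0.047 0 0 85.7 100;-0.16 -0.038 0.047 0 0 85.7 100;-0.16 -0.038 0.047 0 0 85.7 100;-0.16 -0.038 0.047 0 0 85.7 100;-0.16 -0.038 0.047 0 0 85.7 100;-0.16 -0.038 0.047 0 0 85.7 100;-0.16 -0.038 0.047 0 0 85.7 100;-0.16 -0.038 0.047 0 0 85.7 100;-0.16 -0.038 0.047 0 0 85.7 100;-0.16 -0.038 0.047 0 0 85.7 100;-0.16 -0.038 0.047 0 0 85.7 100"

```text
time_s: 19.18
ee_pos: [628.1, -198.0, 120.4]
ee_rot: [-179.9, 0.2, 35.1]
force: [0.7, -0.1, 0.2]
gripper_width: 91.2
gripper_force: 0.0
```

>>> send_rows --targets "0 0 0 0 0 51.5 100;0 0 0 0 0 51.5 100;0 0 0 0 0 51.5 100;0 0 0 0 0 51.5 100;0 0 0 0 0 51.5 100;0 0 0 0 0 51.5 100;0 0 0 0 0 51.5 100;0 0 0 0 0 51.5 100;0 0 0 0 0 51.5 100;0 0 0 0 0 51.5 100;0 0 0 0 0 51.5 100"

```text
time_s: 20.1
ee_pos: [628.9, -198.1, 121.8]
ee_rot: [179.9, 0.1, -15.9]
force: [-0.2, 0.6, 0.1]
gripper_width: 91.6
gripper_force: 0.0
```

Run:
```python
from h import *
to([626.5,-201,2],down(-16.4))
```

```text
now [ 628.9 -198.1  121.8] [ 1.799e+02  1.000e-01 -1.590e+01] q [-18.  30.  85.  -0.  65.  88.] t 20.1 w 91.6
shift [-0.0014  0.0032  0.1198] turn [0.11 0.07 0.48]
```

>>> send_rows --targets "-0.001 0.003 0.04 0 0 0.5 100;-0.001 0.003 0.075 0 0 0.5 100;-0.001 0.003 0.1 0 0 0.5 100;-0.001 0.003 0.112 0 0 0.5 100;-0.001 0.003 0.118 0 0 0.5 100;-0.001 0.003 0.119 0 0 0.5 100;-0.001 0.003 0.119 0 0 0.5 100;-0.001 0.003 0.119 0 0 0.5 100"

```text
time_s: 20.77
ee_pos: [628.7, -201.4, 5.2]
ee_rot: [179.9, -0.2, -16.5]
force: [0.4, -0.3, -0.0]
gripper_width: 90.9
gripper_force: 0.0
```

Run:
```python
from h import *
to([626.5,-201,2],down(-16.4)); print(env.state()["force"])
```

```text
now [ 628.7 -201.4    5.2] [179.9  -0.2 -16.5] q [-19.  36.  92.  -0.  51.  88.] t 20.77 w 90.9
shift [-0.0022  0.0002  0.0032] turn [ 0.12 -0.19 -0.11]
[ 0.3740231  -0.25732802 -0.0292199 ]
```

>>> send_rows --targets "-0.002 0 0.003 0 0 0 100;-0.002 0 0.003 0 0 0 100;-0.002 0 0.003 0 0 0 100"

```text
time_s: 21.02
ee_pos: [625.5, -200.4, 1.0]
ee_rot: [179.9, -0.0, -16.5]
force: [0.1, 0.1, 0.7]
gripper_width: 91.1
gripper_force: 0.0
```

>>> send_rows --targets "0 0 0 0 0 0 60;0 0 0 0 0 0 60;0 0 0 0 0 0 60;0 0 0 0 0 0 60;0 0 0 0 0 0 60;0 0 0 0 0 0 60;0 0 0 0 0 0 60;0 0 0 0 0 0 60" --grip_force 30

```text
time_s: 21.68
ee_pos: [625.4, -200.5, 0.4]
ee_rot: [179.9, 0.0, -16.5]
force: [-0.4, -0.5, 0.5]
gripper_width: 63.6
gripper_force: 30.0
```

>>> send_rows --targets "0 0 -0.04 0 0 0 60;0 0 -0.08 0 0 0 60;0 0 -0.12 0 0 0 60;0 0 -0.15 0 0 0 60;0 0 -0.15 0 0 0 60;0 0 -0.15 0 0 0 60;0 0 -0.15 0 0 0 60"

```text
time_s: 22.27
ee_pos: [624.4, -199.7, 148.9]
ee_rot: [179.9, 0.2, -16.5]
force: [-0.0, -0.1, -2.0]
gripper_width: 63.8
gripper_force: 30.0
```

Run:
```python
from h import *
u,n,Rp,Rg=geo(1)
to(VEE+36*u+70*n,Rp)
```

```text
now [ 624.4 -199.7  148.9] [179.9   0.2 -16.5] q [-19.  28.  84.  -0.  68.  88.] t 22.27 w 63.8
shift [-0.2417 -0.1203  0.0225] turn [45.08  2.02  4.36]
```

>>> send_rows --targets "-0.242 -0.12 0.022 45.1 2 4.4 60;-0.242 -0.12 0.022 45.1 2 4.4 60;-0.242 -0.12 0.022 45.1 2 4.4 60;-0.242 -0.12 0.022 45.1 2 4.4 60;-0.242 -0.12 0.022 45.1 2 4.4 60;-0.242 -0.12 0.022 45.1 2 4.4 60;-0.242 -0.12 0.022 45.1 2 4.4 60;-0.242 -0.12 0.022 45.1 2 4.4 60;-0.242 -0.12 0.022 45.1 2 4.4 60;-0.242 -0.12 0.022 45.1 2 4.4 60;-0.242 -0.12 0.022 45.1 2 4.4 60;-0.242 -0.12 0.022 45.1 2 4.4 60"

```text
time_s: 23.27
ee_pos: [428.7, -16.8, 128.2]
ee_rot: [-135.0, -0.2, -21.2]
force: [0.1, 0.6, -1.4]
gripper_width: 63.5
gripper_force: 30.0
```

Run:
```python
from h import *
u,n,Rp,Rg=geo(1)
to(VEE+35*u+3*n,Rp)
```

```text
now [428.7 -16.8 128.2] [-135.    -0.2  -21.2] q [-36.  17. 124.  49.  64.  42.] t 23.27 w 63.5
shift [-0.0023  0.0016  0.0682] turn [ 0.03 -0.15  0.17]
```

>>> send_rows --targets "-0.002 0.001 0.02 0 0 0 60;-0.002 0.001 0.035 0 0 0 60;-0.002 0.001 0.045 0 0 0 60;-0.002 0.001 0.054 0 0 0 60;-0.002 0.001 0.06 0 0 0 60;-0.002 0.001 0.064 0 0 0 60;-0.002 0.001 0.066 0 0 0 60;-0.002 0.001 0.066 0 0 0 60;-0.002 0.001 0.066 0 0 0 60"

```text
time_s: 24.02
ee_pos: [442.7, 27.0, 81.0]
ee_rot: [-135.0, -0.2, -21.2]
force: [0.2, 0.8, -1.6]
gripper_width: 63.1
gripper_force: 30.0
```

Run:
```python
from h import *
u,n,Rp,Rg=geo(1)
to(VEE+33*u+1.5*n,Rp);print(env.state()["force"])
```

```text
now [442.7  27.   81. ] [-135.    -0.2  -21.2] q [-30.  21. 128.  57.  56.  37.] t 24.02 w 63.1
shift [0.0006 0.0027 0.0038] turn [-0.01 -0.15  0.1 ]
[ 0.22616496  0.75086068 -1.58336977]
```

>>> send_rows --targets "0 0.001 0.001 0 0 0 60;0 0.002 0.002 0 0 0 60;0 0.0025 0.004 0 0 0 60;0 0.0025 0.004 0 0 0 60;0 0.0025 0.004 0 0 0 60"

```text
time_s: 24.43
ee_pos: [442.9, 28.2, 76.2]
ee_rot: [-135.0, -0.1, -21.2]
force: [1.0, 0.4, -0.9]
gripper_width: 63.4
gripper_force: 30.0
```

>>> send_rows --targets "0 0 0 0 0 0 75;0 0 0 0 0 0 80;0 0 0 0 0 0 85;0 0 0 0 0 0 90;0 0 0 0 0 0 90;0 0 0 0 0 0 90;0 0 -0.02 0 0 0 90;0 0 -0.05 0 0 0 90;0 0 -0.08 0 0 0 90;0 0 -0.12 0 0 0 90;0 0 -0.12 0 0 0 90;0 0 -0.12 0 0 0 90"

```text
time_s: 25.43
ee_pos: [412.6, -52.4, 162.0]
ee_rot: [-135.1, -0.3, -21.4]
force: [-0.2, 0.8, -0.3]
gripper_width: 81.9
gripper_force: 0.0
```

Run:
```python
from h import *
u,n,Rp,Rg=geo(1)
to(VEE+134*u+4*n,flip(Rg)); to(VEE+134*u+4*n,Rg)
f=eyes.grab_frame("side")
print("pred",proj(f,[VEE+k*u+s*55*T+8*n for k in(0,64) for s in(-1,1)]).round(0).tolist())
for F in (f,):
    im=F["image"]; gr=cv2.cvtColor(im,cv2.COLOR_BGR2GRAY)
    m=((gr>150)&(cv2.cvtColor(im,cv2.COLOR_BGR2HSV)[...,1]<45)).astype(np.uint8)*255
    for c in cv2.findContours(m,cv2.RETR_EXTERNAL,cv2.CHAIN_APPROX_SIMPLE)[0]:
        x,y,w,h=cv2.boundingRect(c)
        if cv2.contourArea(c)>60 and 240<x<380 and 180<y<320: print(x,y,w,h,cv2.approxPolyDP(c,2.5,True)[:,0].tolist())
```

```text
now [412.6 -52.4 162. ] [-135.1   -0.3  -21.4] q [-42.  14. 121.  45.  71.  44.] t 25.43 w 81.9
shift [-0.0006 -0.1012  0.1186] turn [ -0.55 127.1  127.22]
now [412.6 -52.4 162. ] [-135.1   -0.3  -21.4] q [-42.  14. 121.  45.  71.  44.] t 25.43 w 81.9
shift [-0.0006 -0.1012  0.1186] turn [-89.95  -0.39  -0.18]
pred [[273.0, 258.0], [326.0, 250.0], [268.0, 227.0], [321.0, 219.0]]
309 228 21 15 [[309, 230], [312, 242], [329, 238], [327, 231]]
357 209 20 27 [[375, 209], [372, 219], [365, 225], [359, 217], [359, 231], [369, 228], [369, 233], [374, 234]]
```

Run:
```python
from h import *
to(VEE+50*C+148*Z,down(45))
```

```text
now [411.9 -51.1 161.2] [-135.    -0.2  -21.3] q [-41.  15. 121.  45.  71.  44.] t 25.48 w 82.0
shift [ 0.0011 -0.107   0.0521] turn [-39.67 -26.12 -62.62]
```

>>> send_rows --targets "0 -0.107 0.052 -39.7 -26.1 -62.6 60;0 -0.107 0.052 -39.7 -26.1 -62.6 60;0 -0.107 0.052 -39.7 -26.1 -62.6 60;0 -0.107 0.052 -39.7 -26.1 -62.6 60;0 -0.107 0.052 -39.7 -26.1 -62.6 60;0 -0.107 0.052 -39.7 -26.1 -62.6 60;0 -0.107 0.052 -39.7 -26.1 -62.6 50;0 -0.107 0.052 -39.7 -26.1 -62.6 50;0 -0.107 0.052 -39.7 -26.1 -62.6 50;0 -0.107 0.052 -39.7 -26.1 -62.6 50;0 -0.107 0.052 -39.7 -26.1 -62.6 50;0 -0.107 0.052 -39.7 -26.1 -62.6 50"

```text
time_s: 26.48
ee_pos: [451.0, 56.9, 198.6]
ee_rot: [-179.9, 0.2, 45.5]
force: [1.5, 0.3, 0.2]
gripper_width: 45.8
gripper_force: 0.0
```

Run:
```python
from h import *
u,n,Rp,Rg=geo(1)
to(VEE+134*u+4*n,flip(Rg))
f=eyes.grab_frame("side")
print("pred",proj(f,[VEE+k*u+s*55*T+8*n for k in(0,64) for s in(-1,1)]).round(0).tolist())
im=f["image"]; gr=cv2.cvtColor(im,cv2.COLOR_BGR2GRAY)
m=((gr>150)&(cv2.cvtColor(im,cv2.COLOR_BGR2HSV)[...,1]<45)).astype(np.uint8)*255
for c in cv2.findContours(m,cv2.RETR_EXTERNAL,cv2.CHAIN_APPROX_SIMPLE)[0]:
        x,y,w,h=cv2.boundingRect(c)
        if cv2.contourArea(c)>60 and 240<x<380 and 180<y<320: print(x,y,w,h,cv2.approxPolyDP(c,2.5,True)[:,0].tolist())
```

```text
now [451.   56.9 198.6] [-179.9    0.2   45.5] q [  6.   8. 106.  -0.  66.  50.] t 26.48 w 45.8
shift [ 0.0379 -0.0122  0.0489] turn [  28.81  -44.13 -106.56]
pred [[273.0, 258.0], [326.0, 250.0], [268.0, 227.0], [321.0, 219.0]]
268 220 59 38 [[320, 220], [268, 227], [273, 256], [326, 249]]
```

>>> send_rows --targets "0.038 -0.012 0.03 28.8 -44.1 -106.6 50;0.038 -0.012 0.03 28.8 -44.1 -106.6 50;0.038 -0.012 0.03 28.8 -44.1 -106.6 50;0.038 -0.012 0.03 28.8 -44.1 -106.6 50;0.038 -0.012 0.03 28.8 -44.1 -106.6 50;0.038 -0.012 0.03 28.8 -44.1 -106.6 50;0.038 -0.012 0.03 28.8 -44.1 -106.6 50;0.038 -0.012 0.03 28.8 -44.1 -106.6 50;0.038 -0.012 0.03 28.8 -44.1 -106.6 50;0.038 -0.012 0.03 28.8 -44.1 -106.6 50;0.038 -0.012 0.03 28.8 -44.1 -106.6 50;0.038 -0.012 0.03 28.8 -44.1 -106.6 50"

```text
time_s: 27.53
ee_pos: [470.5, 89.0, 168.8]
ee_rot: [-145.8, 9.5, 127.9]
force: [-0.1, -0.1, -0.3]
gripper_width: 45.7
gripper_force: 0.0
```

Run:
```python
from h import *
u,n,Rp,Rg=geo(1)
to(VEE+134*u+4*n,flip(Rg))
```

```text
now [470.5  89.  168.8] [-145.8    9.5  127.9] q [ 21.  28.  90. -17.  93. -10.] t 27.53 w 45.7
shift [0.007  0.0109 0.0147] turn [  7.95 -12.54 -29.65]
```

>>> send_rows --targets "0.007 0.011 0.015 8 -12.5 -29.7 50;0.007 0.011 0.015 8 -12.5 -29.7 50;0.007 0.011 0.015 8 -12.5 -29.7 50;0.007 0.011 0.015 8 -12.5 -29.7 50;0.007 0.011 0.015 8 -12.5 -29.7 50;0.007 0.011 0.015 8 -12.5 -29.7 50;0.007 0.011 0.015 8 -12.5 -29.7 50;0.007 0.011 0.015 8 -12.5 -29.7 50"

```text
time_s: 28.2
ee_pos: [469.1, 92.4, 150.2]
ee_rot: [-135.1, 0.2, 158.5]
force: [-0.1, 0.4, -0.0]
gripper_width: 45.6
gripper_force: 0.0
```

Run:
```python
from h import *
u,n,Rp,Rg=geo(1)
to(VEE+34*u+4*n,flip(Rg))
```

```text
now [469.1  92.4 150.2] [-135.1    0.2  158.5] q [ 28.  31.  93. -27.  92. -32.] t 28.2 w 45.6
shift [0.0003 0.0003 0.1004] turn [ 0.09 -0.05 -0.38]
```

>>> send_rows --targets "0 0 0.03 0 0 -0.3 50;0 0 0.055 0 0 -0.3 50;0 0 0.075 0 0 -0.3 50;0 0 0.09 0 0 -0.3 50;0 0 0.1 0 0 -0.3 50;0 0 0.1 0 0 -0.3 50;0 0 0.1 0 0 -0.3 50"

```text
time_s: 28.78
ee_pos: [444.1, 26.7, 79.9]
ee_rot: [-135.1, 0.0, 158.8]
force: [1.1, 0.1, -0.8]
gripper_width: 45.6
gripper_force: 0.0
```

>>> send_rows --targets "0 0 0 0 0 0 2;0 0 0 0 0 0 2;0 0 0 0 0 0 2;0 0 0 0 0 0 2;0 0 0 0 0 0 2;0 0 0 0 0 0 2;0 0 0 0 0 0 2;0 0 0 0 0 0 2" --grip_force 30

```text
time_s: 29.45
ee_pos: [444.0, 27.3, 79.7]
ee_rot: [-135.1, 0.0, 158.9]
force: [0.0, 1.9, 0.8]
gripper_width: 7.9
gripper_force: 30.0
```

Run:
```python
from h import *
u,n,Rp,Rg=geo(1); s=env.state(); print("offset un",(s["ee_pos"]-VEE)@u,(s["ee_pos"]-VEE)@n,(s["ee_pos"]-VEE)@T,s["force"])
```

```text
offset un 35.213819393919884 3.9167517484278456 0.4801428937149605 [0.0099889  1.93640952 0.78019389]
```

Gripped by the faces (7.9 mm). Lift out and move over slot8.

>>> send_rows --targets "0 -0.01 -0.03 0 0 0 2;0 -0.015 -0.06 0 0 0 2;0 -0.022 -0.081 0 0 0 2;0 -0.022 -0.081 0 0 0 2;0 -0.022 -0.081 0 0 0 2"

```text
time_s: 29.87
ee_pos: [459.0, 66.1, 152.4]
ee_rot: [-135.2, 0.1, 158.9]
force: [0.1, -0.4, -1.9]
gripper_width: 7.4
gripper_force: 30.0
```

Run:
```python
from h import *
x=rot([0,0,RY]); p=RACK+x@[0,-50,0]; p[2]=145; to(p,down(RY+180))
```

```text
now [459.   66.1 152.4] [-1.352e+02  1.000e-01  1.589e+02] q [ 27.  30.  96. -28.  90. -33.] t 29.87 w 7.4
shift [-0.0016  0.1451 -0.1338] turn [-42.12 -18.8  -45.77]
```

>>> send_rows --targets "-0.002 0.145 -0.134 -42.1 -18.8 -45.8 2;-0.002 0.145 -0.134 -42.1 -18.8 -45.8 2;-0.002 0.145 -0.134 -42.1 -18.8 -45.8 2;-0.002 0.145 -0.134 -42.1 -18.8 -45.8 2;-0.002 0.145 -0.134 -42.1 -18.8 -45.8 2;-0.002 0.145 -0.134 -42.1 -18.8 -45.8 2;-0.002 0.145 -0.134 -42.1 -18.8 -45.8 2;-0.002 0.145 -0.134 -42.1 -18.8 -45.8 2;-0.002 0.145 -0.134 -42.1 -18.8 -45.8 2;-0.002 0.145 -0.134 -42.1 -18.8 -45.8 2;-0.002 0.145 -0.134 -42.1 -18.8 -45.8 2;-0.002 0.145 -0.134 -42.1 -18.8 -45.8 2"

```text
time_s: 30.87
ee_pos: [531.1, 248.5, 143.8]
ee_rot: [-179.9, -0.3, -153.0]
force: [0.5, -0.5, -1.3]
gripper_width: 7.6
gripper_force: 30.0
```

>>> send_rows --targets "0 0 0 0 0 0 2;0 0 0 0 0 0 2;0 0 0 0 0 0 2;0 0 0 0 0 0 2"

```text
time_s: 31.2
ee_pos: [531.6, 249.7, 144.8]
ee_rot: [-179.9, -0.2, -152.8]
force: [0.5, 0.3, -1.5]
gripper_width: 7.8
gripper_force: 30.0
```

Run:
```python
from h import *
x=rot([0,0,RY]); p=RACK+x@[0,-50,0]; p[2]=76; to(p,down(RY+180))
```

```text
now [531.6 249.7 144.8] [-179.9   -0.2 -152.8] q [ 24.  22.  94.  -0.  64. -93.] t 31.2 w 7.8
shift [ 0.     -0.      0.0688] turn [-0.05 -0.16  0.04]
```

>>> send_rows --targets "0 0.0005 0.02 0 0 0 2;0 0.0005 0.04 0 0 0 2;0 0.0005 0.05 0 0 0 2;0 0.0005 0.056 0 0 0 2;0 0.0005 0.061 0 0 0 2;0 0.0005 0.066 0 0 0 2;0 0.0005 0.069 0 0 0 2;0 0.0005 0.069 0 0 0 2"

```text
time_s: 31.87
ee_pos: [531.6, 250.1, 76.1]
ee_rot: [180.0, -0.1, -152.8]
force: [-2.0, 2.2, -2.8]
gripper_width: 7.5
gripper_force: 30.0
```

>>> send_rows --targets "0 0 0.004 0 0 0 2;0 0 0.008 0 0 0 2;0 0 0.011 0 0 0 2;0 0 0.014 0 0 0 2;0 0 0.016 0 0 0 2;0 0 0.017 0 0 0 2;0 0 0.017 0 0 0 2"

```text
time_s: 32.45
ee_pos: [531.0, 249.7, 58.7]
ee_rot: [180.0, -0.2, -152.8]
force: [-2.1, 5.0, -2.3]
gripper_width: 7.8
gripper_force: 30.0
```

Lateral force is small and there is no jam, so I'll lower the last 1–2 mm, release and rise.

>>> send_rows --targets "0 0 0.001 0 0 0 2;0 0 0.002 0 0 0 2;0 0 0.002 0 0 0 28;0 0 0.002 0 0 0 28;0 0 0.002 0 0 0 28;0 0 0.002 0 0 0 28;0 0 0.002 0 0 0 28;0 0 -0.03 0 0 0 28;0 0 -0.06 0 0 0 28;0 0 -0.1 0 0 0 28;0 0 -0.14 0 0 0 28;0 0 -0.14 0 0 0 28"

```text
time_s: 33.45
ee_pos: [535.8, 251.2, 207.7]
ee_rot: [-179.9, 0.8, -152.8]
force: [1.8, 0.6, 0.1]
gripper_width: 25.6
gripper_force: 0.0
```

Run:
```python
from h import *
f=eyes.grab_frame("side"); cv2.imwrite("pics/g.png",cv2.resize(f["image"][110:260,170:370],(800,600),interpolation=cv2.INTER_CUBIC))
x=rot([0,0,RY])
for k,t in((50,10),(0,7),(-50,4)): print(k,((proj(f,[RACK+x@np.array([a,k+b,88]) for a,b in((-55,t),(-55,-t),(55,-t))])-[170,110])*4).round(0).tolist())
```

```text
50 [[211.0, 264.0], [239.0, 272.0], [340.0, 194.0]]
0 [[286.0, 285.0], [307.0, 291.0], [405.0, 210.0]]
-50 [[364.0, 307.0], [376.0, 310.0], [472.0, 228.0]]
```

View pics/g.png

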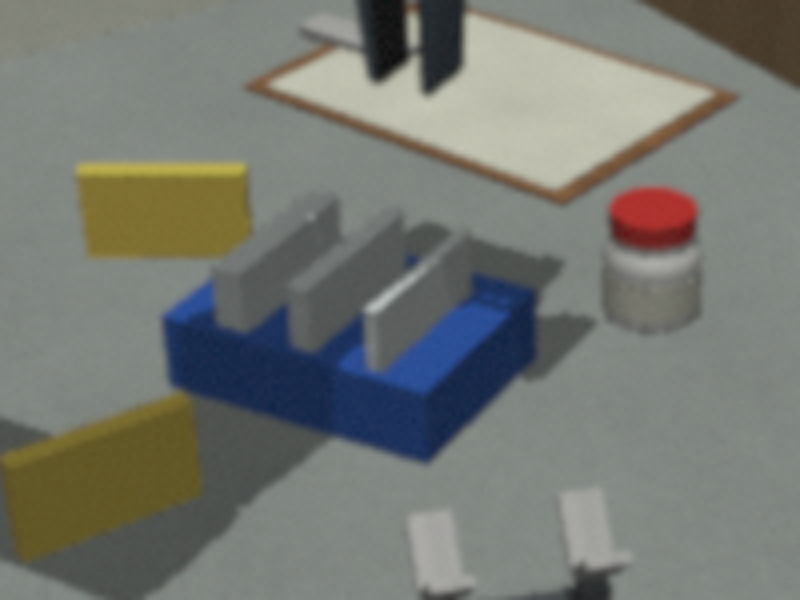

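All three packers stand level. The near top corners are seen at (213,266), (290,286) and (366,307), matching the predicted home positions (211,264), (286,285) and (364,307). The gripper is clear.

```bash
python3 -c "
from workcell import env
print(env.job_done())"
```

```text
the job is handed in; nothing more can be done
None
```

I've handed in the job: packer20 is in slot20 and packer8 in slot8, both upright and level with packer14, which stayed in its slot. The robot was clear of everything at about 33 s; the hand-in returned no verdict, so this rests on the last camera view.

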